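# Fit a router cutter and tighten the collet

## Robot

A 7-joint arm with a two-finger parallel gripper is mounted at the origin on the work surface. World frame = base frame: x ahead of the robot, y to its left, z up, the work surface at z = 0. Lengths are in m, angles in rad, forces in N, time in s.
With the tool pointing down it reaches from about 0.425 to 0.925 m from the base axis. Payload 6.8 kg.
Tool frame: the origin (TCP) lies at the very end of the fingers, on their centre line; the grasp point (between the pads) lies 19 mm behind it; z points along the fingers, y is the line along which they close (so a half turn about z gives the same grasp; the last joint's range is limited). The gripper opens to 85 mm and grips with 20 to 120 N. Pads are 22 mm wide; open, the fingers measure 114 mm over their backs; the gripper's body (76 mm by 85 mm) begins 54 mm behind the grasp point. The pads swing forward as they close: fully open they stand 13 mm farther back than shut.
Start: joints at [1.156, 0.477, 0.022, 1.555, -0.011, 1.109, -0.083], TCP at [0.204, -0.643, 0.231] pointing down, gripper open.
Joint ranges: [-2.96, 2.96], [-0.34, 2.1], [-1.41, 1.46], [0.24, 2.44], [-1.37, 4.51], [0.17, 1.92], [-2.96, 2.96]. Speed limits (rad/s): [2.39, 2.39, 3.14, 3.14, 3.14, 3.14, 3.14].

## Interface

Orientations are given as a unit quaternion [w, x, y, z].
In Python, from station import bot gives the robot as it stands. The module is installed in compiled form; this text tells all that it offers.
- The arm moves only by the shell command python3 -m jog 'ROWS' [OPENING] [FORCE]. ROWS is JSON, a list of rows, each a list of 4 numbers: the shift along the tool's x, y, z in cm, then the turn about the tool's z in rad. In form: [[x, y, z, spin], ...]. A call has 1 to 20 rows; each row is the pose to reach, as a shift and turn from the pose commanded when the call began, along the tool's axes at that moment; what a row does not reach only later rows make up. A row lasts 1/12 s, in which the tool goes at most 41.7 mm and 7.16 degrees, less where a joint would pass 70% of its speed; a pose out of reach is approached as far as the arm can. A call with a gripper value outside its range is refused whole. OPENING is the closure, from -1 (fully open) to 1 (shut), set as the call begins (- or left out, the last holds). The fingers move at their own pace and stop on an object; FORCE is the grip in N (left out, the last holds). Time passes only in rows, so rows that repeat a pose let the fingers close. It gives the time, the measured TCP pose, the force, the opening and the grip force at its end, in the units of the state.
- bot.get_obs(): the state, without advancing time (a new reading comes with each control period).
- bot.read_camera(name): name is "scene" or "top" or "wrist"; returns a dict with "pixels" (420x560x3 uint8, red, green, blue), "depth" (420x560 float32, m along the optical axis (not along the pixel's ray), 0 where there is no reading), "fovy" (degrees; the focal length in pixels is half the picture's height over the tangent of half this angle, whatever the lens; pixels are square), "cx", "cy" (the principal point, pixels), "pose" (4x4, takes a point from camera to world coordinates). Camera axes: x right, y down, z forward; pixel columns grow to the right and rows downward; lengths in m; the calibration is good to about 2 mm. A picture is of the moment at which its call begins.
- bot.hand_in(): hands the job in; it is judged then, once.
The state is a dict: "t": time; "q": joint angles; "joint_vel": joint speeds; "joint_torque": joint torques, N m; "eef_pos": TCP position; "tool_rot": TCP orientation; "contact_force": force on the tool from outside, world axes, zero at the start; "torque": the same for the moment, N m; "gripper_width": opening from 0.0 (shut) to 1.0 (fully open); "grasp_force": force on a finger pad.
Only numpy, scipy, OpenCV 4.12 (cv2) and the standard library are available. Lean on these libraries where they do the work, as an engineer would, in place of code of your own. Each camera call takes 0.05 s, during which the arm holds its last target. There are 200 camera calls.

## Task

Take the straight cutter (the one with the plain cylindrical head) out of the wooden block, set its shank down the collet of the upturned router and ease it gently in until it is fully home. Then turn the knurled collet nut clockwise, seen from above, until it grips the shank snugly, without overtightening it, and let go. Leave the other cutters in the block and the chisel on the bench where they are.

Things in the scene. Friction and masses are not known exactly. Their poses are not given: they have to be found in the camera images.
- router: Trim router upside down on a 150 x 150 x 18 mm plywood base screwed to the bench: black motor body 68 mm across up to z 135 mm, aluminium nose 48 mm across up to 147 mm, the spindle with collet and nut above. Origin on the bench under the base's centre, z up. The spindle is upright and fixed, but up to 3.5 mm off this centre in its own x and y, each time anew and unreported.
- router_mouth (a point): Point over the base's centre at the collet's mouth, 180 mm above the bench. The bore's true centre is up to 3.5 mm away in x and in y: look or feel for it. Bore upright, 13.4 mm across, 28 mm deep, flaring to 18 mm across in its top 2.7 mm: the farther off, the higher a shank lands on the flare, which pushes it a little towards the centre. A loose cutter can lean 3 degrees in the bore.
- router_nut (a point): Over the base's centre at mid height of the round knurled collet nut: 36 mm across, 25 mm high, top flush with the mouth, underside 155 mm up, clear all round. Loose at first: 0.4 to 1.1 rad clockwise till three jaws inside touch the shank, at 0.35 N m drag while turning; then the torque held grows, by about 0.2 N m at 0.3 rad past touching (snug; past 0.5 rad is too tight). It stays where left.
- router_seat (a point): Point over the centre of the router's base at the height of the bore's floor, 152 mm above the bench, 28 mm below the mouth. A shank that is fully home stands on the floor, with 12 mm of it showing above the nut. One lowered off the centre stops on the flare, its foot 1.5 to 5.5 mm below the mouth, about 0.9 mm higher for each mm off.
- straight: The straight cutter, loose, standing in a hole of the wooden block: steel shank 12 mm in diameter and 40 mm long, its foot bevelled by 1.5 mm, then a plain cylindrical dark steel head 20 mm in diameter and 24 mm high (64 mm in all, about 90 g). Origin at the centre of the shank's foot, z along the shank towards the head.
- rack: Wooden block that holds the cutters, 70 x 210 x 35 mm, fixed to the bench, long along its y axis; origin under its centre. Three holes 13.4 mm in diameter and 28 mm deep in its top, at its middle and 68 mm either side along y; each holds one of three cutters, with 12 mm of shank showing between the block and the head.
- rounder: Another cutter in the block, to be left there: same shank, mushroom-shaped head 34 mm in diameter and 18 mm high with a small brass bearing on top. Origin at the foot of its shank.
- veecut: Another cutter in the block, to be left there: same shank, pointed conical head 28 mm in diameter and 22 mm high. Origin at the foot of its shank.
- chisel: Wood chisel with a black handle, 240 mm long and 26 mm thick, lying along x between the router and the block, to be left there. Origin near its middle.
There are look-alikes about, which are no part of the job. Leave any red look-alike of the router alone.

How it is judged:
On the way, in this order (a step that is already met when the one before it is completed fails the run):
1. the straight cutter's shank stands fully home in the collet (z of straight in the frame of router_seat between -0.004 and 0.0025 m and horizontal distance between straight and router_seat below 0.008 m and angle between the z axis of straight and the z axis of router, either way round below 0.08 rad), for 0.2 s.
2. the nut has been turned until the three collet jaws grip the shank snugly (all of step 1 and contact force between each of jaw0_c0, jaw1_c0, jaw2_c0 and straight above 6 N and contact force between router and straight above 40 N), for 0.2 s.
At the end, for the whole second after the job is handed in: the straight cutter is at rest, upright and fully home in the collet (its foot within 2.5 mm of the bore's floor, leaning less than 0.08 rad), and each of the three collet jaws presses on its shank with more than 6 N, and the collet holds it with more than 40 N in all (all of step 2 and linear speed of straight below 0.01 m/s); the robot touches nothing.
It fails at once if the cutter is forced against the collet (over 40 N) (contact force between collet and straight above 40 N).
It fails at once if the nut is overtightened (a jaw presses the shank with over 45 N) (contact force between any of jaw0_c0, jaw1_c0, jaw2_c0 and straight above 45 N).
It fails at once if another cutter is moved by more than 20 mm (distance of any of rounder, veecut from where it was at the start of the episode above 0.02 m).
It fails at once if the chisel is moved by more than 30 mm (distance of chisel from where it was at the start of the episode above 0.03 m).
It also fails if it takes over 72 s, if anything falls off the work surface, if the arm or the gripper's body presses on something with over 40 N, if the wrist force passes 120 N, or if a joint passes its speed limit or range.

## Working session

There is one attempt and no reset: what is moved stays moved. The work goes in short steps, Python scripts to look and compute and a shell command to move; the robot and the scene stay as the last step left them, time stands still between calls to the robot, and variables do not carry over. Pictures are saved under pics/ and viewed, at most 10 in all, crops included, and the job is handed in when it is done.

```bash
mkdir -p pics
cat > h.py <<'E'
import numpy as np, cv2, pickle
from station import bot
def cap(name):
    c=bot.read_camera(name); pickle.dump(c,open(f'{name}.pkl','wb')); return c
def load(name): return pickle.load(open(f'{name}.pkl','rb'))
def f(c): return c['pixels'].shape[0]/2/np.tan(np.radians(c['fovy'])/2)
def ray(c,u,v):
    T=np.array(c['pose']); d=T[:3,:3]@np.array([(u-c['cx'])/f(c),(v-c['cy'])/f(c),1]); return T[:3,3],d
def onz(c,u,v,z):
    o,d=ray(c,u,v); return o+d*(z-o[2])/d[2]
def pts(c):
    h,w=c['depth'].shape; v,u=np.mgrid[:h,:w]; D=c['depth']
    P=np.stack([(u-c['cx'])/f(c)*D,(v-c['cy'])/f(c)*D,D],-1); T=np.array(c['pose']); return P@T[:3,:3].T+T[:3,3]
def proj(c,p):
    T=np.array(c['pose']); q=T[:3,:3].T@(np.array(p)-T[:3,3]); return q[0]/q[2]*f(c)+c['cx'],q[1]/q[2]*f(c)+c['cy']
def save(c,n): cv2.imwrite(f'pics/{n}.png',cv2.cvtColor(c['pixels'],cv2.COLOR_RGB2BGR))
E
python3 - <<'E'
from h import *
ims=[]
for n in("scene","top","wrist"):
    c=cap(n); print(n,c['fovy'],c['cx'],c['cy'],np.round(c['pose'],3).tolist()); ims.append(c['pixels'])
    save(c,n+'0')
o=bot.get_obs(); print({k:np.round(v,3).tolist() for k,v in o.items()})
E
```

```text
scene 43.36003735705898 274.4547168533084 197.44789277253142 [[0.031, 0.696, -0.718, 1.449], [0.999, -0.03, 0.014, -0.048], [-0.012, -0.718, -0.696, 1.126], [0.0, 0.0, 0.0, 1.0]]
top 46.02286092636714 285.76455967365376 211.1029336534827 [[-0.007, -0.982, 0.188, 0.247], [-1.0, 0.007, -0.001, -0.047], [-0.0, -0.188, -0.982, 1.19], [0.0, 0.0, 0.0, 1.0]]
wrist 60.538559040378935 275.95761275185305 206.3342899682384 [[0.302, -0.916, -0.264, 0.271], [-0.953, -0.291, -0.082, -0.622], [-0.002, 0.276, -0.961, 0.372], [0.0, 0.0, 0.0, 1.0]]
{'t': 0.15, 'q': [1.156, 0.478, 0.022, 1.556, -0.012, 1.109, -0.083], 'joint_vel': [-0.001, -0.001, 0.002, -0.004, 0.001, 0.001, -0.0], 'joint_torque': [0.003, -59.693, 1.61, -28.149, 0.013, 0.007, 0.0], 'eef_pos': [0.204, -0.643, 0.231], 'tool_rot': [-0.001, 0.988, 0.153, -0.0], 'contact_force': [-0.645, 0.854, 0.514], 'torque': [-0.067, -0.027, 0.03], 'grasp_force': 0.0, 'gripper_width': 0.998}
```

View pics/top0.png

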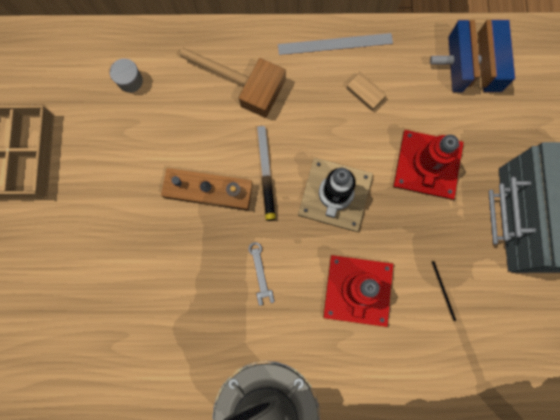

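View pics/scene0.png

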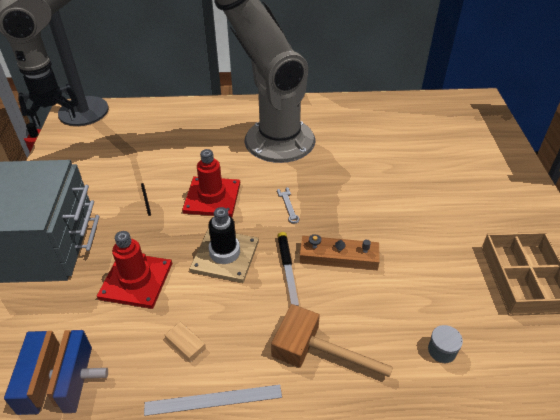

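The top view shows the router on plywood at (338,190), with red look-alikes at (430,165) and (360,290). The block is at (207,189), with cutter heads at (176,181), (206,186) and (236,189). Next I'll enlarge the heads and fit the geometry.

Run:
```python
from h import *
s=load('scene');t=load('top')
a=cv2.resize(s['pixels'][225:275,290:390],(800,400),interpolation=cv2.INTER_CUBIC)[:, :]
b=cv2.resize(t['pixels'][160:220,155:275],(400,200),interpolation=cv2.INTER_CUBIC)
b2=cv2.resize(t['pixels'][155:235,295:375],(200,200),interpolation=cv2.INTER_CUBIC)
im=np.zeros((600,800,3),np.uint8); im[:400]=a; im[400:,:400]=b; im[400:,400:600]=b2
cv2.imwrite('pics/crop1.png',im[:,:,::-1])
for n,uv in(('top',[(176,181),(206,186),(236,189),(341,178),(210,200),(356,175)]),('scene',[(366,245),(340,245),(315,240),(222,214)])):
    c=load(n);P=pts(c)
    for u,v in uv: print(n,u,v,np.round(np.median(P[v-1:v+2,u-1:u+2].reshape(-1,3),0),3))
# rack top points, router base from depth
P=pts(t); m=(abs(P[...,2]-.035)<.004); m[:155]=0;m[225:]=0;m[:,:150]=0;m[:,260:]=0
q=P[m][:,:2].astype(np.float32); print('rack',m.sum(),cv2.minAreaRect(q))
m=(abs(P[...,2]-.018)<.004); m[:150]=0;m[235:]=0;m[:,:293]=0;m[:,380:]=0
q=P[m][:,:2].astype(np.float32); print('base',m.sum(),cv2.minAreaRect(q))
for n in('top','scene'):
    P=pts(load(n)); 
    for cn,(x,y) in {}.items(): pass
    m=(P[...,2]>.165)&(P[...,2]<.2)&(P[...,0]>.35)&(P[...,0]<.6)&(P[...,1]<0)&(P[...,1]>-.2)
    print(n,m.sum(),np.round(P[m].min(0),3),np.round(P[m].max(0),3),np.round(np.median(P[m],0),3))
```

```text
top 176 181 [0.534 0.208 0.072]
top 206 186 [0.524 0.139 0.062]
top 236 189 [0.515 0.068 0.065]
top 341 178 [ 0.517 -0.167  0.152]
top 210 200 [0.496 0.133 0.034]
top 356 175 [ 0.56  -0.221  0.017]
scene 366 245 [0.548 0.208 0.066]
scene 340 245 [0.536 0.142 0.058]
scene 315 240 [0.524 0.076 0.067]
scene 222 214 [ 0.527 -0.162  0.179]
rack 1993 ((0.5254624485969543, 0.14342942833900452), (0.21054264903068542, 0.07141551375389099), 81.09077453613281)
base 2194 ((0.5127461552619934, -0.16817499697208405), (0.14989113807678223, 0.15043562650680542), 73.87702178955078)
top 225 [ 0.498 -0.182  0.165] [ 0.532 -0.148  0.186] [ 0.514 -0.165  0.179]
scene 168 [ 0.5   -0.183  0.166] [ 0.538 -0.148  0.183] [ 0.525 -0.165  0.177]
```

View pics/crop1.png

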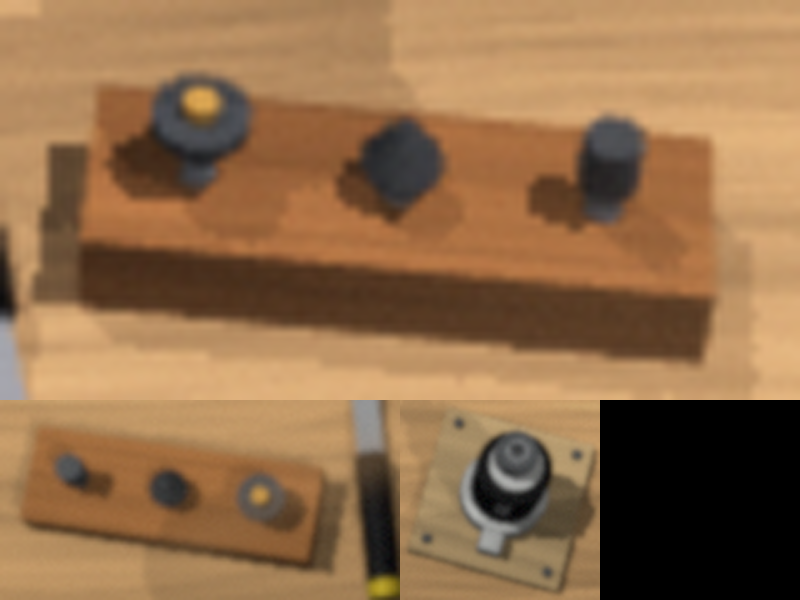

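The crop confirms the choice. In the scene view the mushroom with its brass bearing is at (315,240), the cone at (340,245) and the plain cylinder at (366,245). The cylinder, top view (176,181), is the straight cutter. I'll move over the router first to take a wrist view.

```bash
python3 -m jog '[[0,0,-6,0],[44,-36,-10,-1.0],[44,-36,-10,-1.0],[44,-36,-10,-1.0],[44,-36,-10,-1.0],[44,-36,-10,-1.0],[44,-36,-10,-1.0],[44,-36,-10,-1.0],[44,-36,-10,-1.0],[44,-36,-10,-1.0],[44,-36,-10,-1.0],[44,-36,-10,-1.0],[44,-36,-10,-1.0],[44,-36,-10,-1.0],[44,-36,-10,-1.0],[44,-36,-10,-1.0],[44,-36,-10,-1.0],[44,-36,-10,-1.0],[44,-36,-10,-1.0]]'
python3 - <<'E'
from h import *
c=cap('wrist'); save(c,'w1'); P=pts(c); o=bot.get_obs(); print(np.round(o['q'],3))
print('bore proj',proj(c,[.515,-.166,.18]),np.round(c['pose'],3).tolist())
E
```

```text
t: 1.73
eef_pos: [0.5137, -0.1691, 0.3309]
tool_rot: [-0.0, 0.795, 0.607, -0.001]
contact_force: [-0.0, -0.1, -0.1]
gripper_width: 1.003
grasp_force: 0.0
[ 0.589  0.207 -0.453  1.723  0.096  1.234 -0.154]
bore proj (np.float64(276.2184167734855), np.float64(186.3065210250416)) [[0.965, -0.253, -0.073, 0.532], [-0.263, -0.927, -0.267, -0.101], [-0.0, 0.277, -0.961, 0.472], [0.0, 0.0, 0.0, 1.0]]
```

View pics/w1.png

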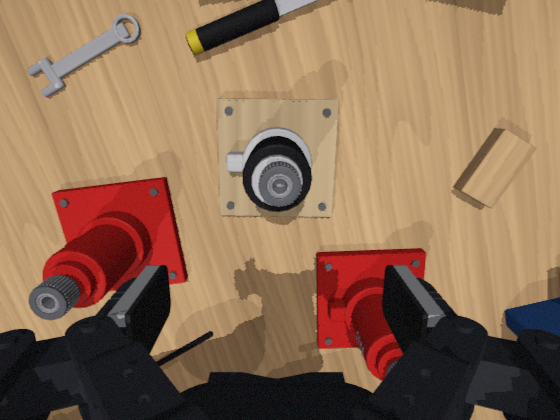

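The wrist view shows the mouth of the plywood router at about (280,185), with the nut around it and the red look-alikes to the left and right. I'll fit the mouth's rings, then spin the wrist and fit again to cancel camera-mount errors.

```bash
cat >> h.py <<'E'
def rings(c,u,v,z=.18,R=30,name=None):
    u,v=int(round(u)),int(round(v)); S=8
    g=cv2.cvtColor(c['pixels'][v-R:v+R,u-R:u+R],cv2.COLOR_RGB2GRAY)
    g=cv2.resize(g,None,fx=S,fy=S,interpolation=cv2.INTER_CUBIC)
    if name: cv2.imwrite(f'pics/{name}.png',g)
    out=[]
    for th in range(40,200,10):
        for inv in(0,1):
            b=cv2.threshold(g,th,255,inv)[1]
            for k in cv2.findContours(b,cv2.RETR_LIST,cv2.CHAIN_APPROX_NONE)[0]:
                if len(k)<60: continue
                (x,y),(a,bb),an=cv2.fitEllipse(k); A=cv2.contourArea(k)
                if a/bb<.8 or abs(A/(np.pi*a*bb/4)-1)>.06: continue
                x=(x+.5)/S-.5+u-R; y=(y+.5)/S-.5+v-R
                p=onz(c,x,y,z); d=np.sqrt(a*bb)/S/f(c)*np.linalg.norm(p-np.array(c['pose'])[:3,3])*1000
                out.append((th,inv,round(x,1),round(y,1),round(d,1),np.round(p[:2]*1000,1).tolist()))
    return out
E
python3 - <<'E'
from h import *
for r in rings(load('wrist'),280,185,name='g1'): print(r)
E
```

```text
(40, 0, 276.7, 180.3, np.float64(43.7), [516.7, -161.2])
(50, 0, 276.7, 180.3, np.float64(43.4), [516.7, -161.2])
(60, 0, 276.6, 180.3, np.float64(43.1), [516.7, -161.2])
(70, 0, 276.6, 180.3, np.float64(42.8), [516.7, -161.1])
(80, 0, 276.5, 180.2, np.float64(42.5), [516.6, -161.1])
(90, 0, 275.9, 180.2, np.float64(41.7), [516.1, -160.9])
(100, 0, 279.4, 185.6, np.float64(12.3), [517.7, -166.1])
(100, 0, 279.5, 186.1, np.float64(22.0), [517.7, -166.5])
(100, 1, 279.4, 185.6, np.float64(12.1), [517.7, -166.1])
(100, 1, 279.5, 186.1, np.float64(22.2), [517.7, -166.5])
(110, 0, 279.4, 185.6, np.float64(12.7), [517.7, -166.1])
(110, 0, 279.4, 185.5, np.float64(20.7), [517.7, -166.0])
(110, 1, 279.4, 185.6, np.float64(12.5), [517.7, -166.1])
(110, 1, 279.4, 185.5, np.float64(20.9), [517.7, -166.0])
(120, 0, 279.3, 185.6, np.float64(13.1), [517.6, -166.1])
(120, 0, 279.3, 185.4, np.float64(20.2), [517.7, -165.9])
(120, 1, 279.3, 185.6, np.float64(12.9), [517.6, -166.1])
(120, 1, 279.3, 185.4, np.float64(20.4), [517.7, -165.9])
(120, 1, 278.6, 182.6, np.float64(55.3), [517.7, -163.5])
(130, 1, 278.6, 182.7, np.float64(55.4), [517.7, -163.5])
(140, 1, 278.7, 182.7, np.float64(55.6), [517.8, -163.6])
(150, 1, 278.7, 182.8, np.float64(55.7), [517.8, -163.7])
```

View pics/g1.png

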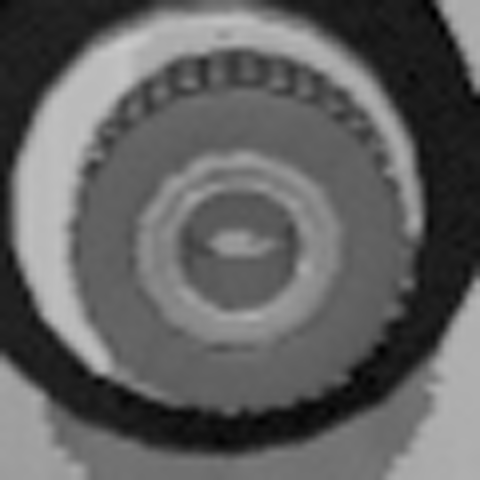

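The concentric rings fit well: the mouth is at about (517.7, -166.0) mm. Next I'll look at the cutter.

```bash
python3 -m jog '[[37.1,-7.7,5,-0.11],[37.1,-7.7,5,-0.11],[37.1,-7.7,5,-0.11],[37.1,-7.7,5,-0.11],[37.1,-7.7,5,-0.11],[37.1,-7.7,5,-0.11],[37.1,-7.7,5,-0.11],[37.1,-7.7,5,-0.11],[37.1,-7.7,5,-0.11],[37.1,-7.7,5,-0.11],[37.1,-7.7,5,-0.11],[37.1,-7.7,5,-0.11],[37.1,-7.7,5,-0.11],[37.1,-7.7,5,-0.11]]'
python3 - <<'E'
from h import *
c=cap('wrist'); save(c,'w2'); P=pts(c); o=bot.get_obs(); print(np.round(o['q'],3))
u,v=proj(c,[.537,.2095,.099]); print(u,v)
for r in rings(c,u,v,z=.099): print(r)
m=(abs(P[...,2]-.035)<.003)&(abs(P[...,0]-.525)<.08)&(abs(P[...,1]-.143)<.14)
print('rack',cv2.minAreaRect(P[m][:,:2].astype(np.float32)))
m=(P[...,2]>.093)&(P[...,2]<.12)&(np.hypot(P[...,0]-.537,P[...,1]-.2095)<.03)
q=P[m]; print('head',m.sum(),q.mean(0),q[:,2].max(),cv2.minEnclosingCircle(q[:,:2].astype(np.float32)))
im=c['pixels'].copy(); cv2.circle(im,(int(u),int(v)),2,(255,0,0),-1); cv2.imwrite('pics/w2.png',im[:,:,::-1])
E
```

```text
t: 2.95
eef_pos: [0.5378, 0.2082, 0.2814]
tool_rot: [0.001, 0.761, 0.649, -0.0]
contact_force: [-0.7, -0.2, -0.1]
gripper_width: 1.0
grasp_force: 0.0
[ 0.043  0.343 -0.661  1.702  0.226  1.175 -0.835]
274.3015385951679 180.7292224140407
rack ((0.526500403881073, 0.14202088117599487), (0.21049074828624725, 0.07007499039173126), 81.05648040771484)<stdin>:8: RuntimeWarning: Mean of empty slice.
  ret = um.true_divide(
Traceback (most recent call last):
ValueError: zero-size array to reduction operation maximum which has no identity
```

View pics/w2.png

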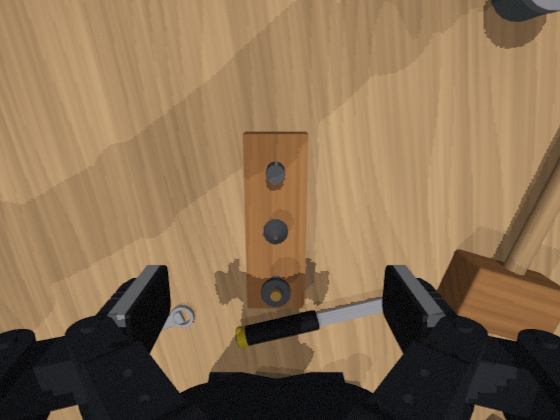

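The wrist view shows the straight cutter at (275,172), the cone at (275,231) and the mushroom at (276,292). The block top is at 35 mm, so the head top should be at about 71 mm; I had used the wrong height for it.

Run:
```python
from h import *
c=load('wrist'); P=pts(c)
m=(P[...,2]>.066)&(P[...,2]<.08)&(np.hypot(P[...,0]-.537,P[...,1]-.209)<.025)
q=P[m]; print('head',m.sum(),q.mean(0),np.median(q[:,2]),cv2.minEnclosingCircle(q[:,:2].astype(np.float32)))
k=m.astype(np.uint8); vv,uu=np.nonzero(k); print(uu.mean(),vv.mean(), onz(c,uu.mean(),vv.mean(),.071))
t=load('top'); P=pts(t); m=(P[...,2]>.066)&(P[...,2]<.08)&(np.hypot(P[...,0]-.537,P[...,1]-.209)<.025); vv,uu=np.nonzero(m); a=(uu.mean(),vv.mean()); print('top',a,m.sum(),P[m].mean(0))
s=load('scene'); P=pts(s); m=(P[...,2]>.066)&(P[...,2]<.08)&(np.hypot(P[...,0]-.537,P[...,1]-.209)<.025); print('scene',P[m].mean(0),m.sum())
# triangulate head-top between wrist & top
o1,d1=ray(t,*a); vv,uu=np.nonzero(k); o2,d2=ray(c,uu.mean(),vv.mean())
A=np.stack([d1,-d2],1); l=np.linalg.lstsq(A,o2-o1,rcond=None)[0]; print('tri',o1+d1*l[0],o2+d2*l[1])
```

```text
head 307 [0.53726433 0.2099521  0.06962198] 0.06967238852064689 ((0.5368711352348328, 0.20951123535633087), 0.010431614704430103)
274.5798045602606 174.05537459283389 [0.53731282 0.21023494 0.071     ]
top (np.float64(175.0), np.float64(180.32142857142858)) 56 [0.53578897 0.20997797 0.0703878 ]
scene [0.53937604 0.20968232 0.06931597] 38
tri [0.53628543 0.2104213  0.06845629] [0.53723219 0.209766   0.06855058]
```

```bash
python3 -m jog '[[0.1,-0.1,4,0],[0.1,-0.1,8,0],[0.1,-0.1,12,0],[0.1,-0.1,16,0],[0.1,-0.1,19,0],[0.1,-0.1,21,0],[0.1,-0.1,22.5,0],[0.1,-0.1,23.6,0],[0.1,-0.1,23.6,0],[0.1,-0.1,23.6,0]]'
python3 -m jog '[[0,0,0,0],[0,0,0,0],[0,0,0,0],[0,0,0,0],[0,0,0,0],[0,0,0,0],[0,0,0,0],[0,0,0,0],[0,0,0,0],[0,0,0,0],[0,0,0,0],[0,0,0,0]]' 1 30
```

```text
t: 3.83
eef_pos: [0.5366, 0.2113, 0.0456]
tool_rot: [0.0, 0.76, 0.65, -0.0]
contact_force: [0.5, -0.3, 0.1]
gripper_width: 1.001
grasp_force: 0.0
t: 4.83
eef_pos: [0.5366, 0.2121, 0.0457]
tool_rot: [0.0, 0.759, 0.651, 0.0]
contact_force: [0.6, -1.4, 6.0]
gripper_width: 0.222
grasp_force: 29.4
```

Gripped, with a width of about 19 mm. Next I'll lift, carry over the router and look.

```bash
python3 -m jog '[[0,0,-0.5,0],[0,0,-1.5,0],[0,0,-3,0],[0,0,-5,0],[0,0,-8,0],[0,0,-12,0],[0,0,-16,0],[0,0,-20,0],[0,0,-24,0],[0,0,-26,0],[0,0,-26,0],[0,0,-26,0]]'
python3 - <<'E'
from h import *
o=bot.get_obs(); w,x,y,z=o['tool_rot']; X=np.array([x*x-y*y,2*x*y]); Y=np.array([X[1],-X[0]])
d=np.array([.5177,-.1660])-o['eef_pos'][:2]; print(X,o['eef_pos'],d,d@X*100,d@Y*100,np.round(o['q'],2),o['contact_force'],o['gripper_width'])
E
```

```text
t: 5.83
eef_pos: [0.536, 0.2122, 0.3067]
tool_rot: [0.0, 0.759, 0.651, 0.001]
contact_force: [-0.1, -0.8, -1.7]
gripper_width: 0.224
grasp_force: 29.7
[0.15310333 0.9882094 ] [0.53602293 0.21221089 0.3066508 ] [-0.01832293 -0.37821089] -37.655686232475965 3.9798453812046795 [ 0.05  0.32 -0.67  1.67  0.21  1.22 -0.83] [-0.1038091  -0.83402319 -1.71023537] 0.2239609912306355
```

```bash
python3 -m jog '[[-37.7,4,0.5,-1.5],[-37.7,4,0.5,-1.5],[-37.7,4,0.5,-1.5],[-37.7,4,0.5,-1.5],[-37.7,4,0.5,-1.5],[-37.7,4,0.5,-1.5],[-37.7,4,0.5,-1.5],[-37.7,4,0.5,-1.5],[-37.7,4,0.5,-1.5],[-37.7,4,0.5,-1.5],[-37.7,4,0.5,-1.5],[-37.7,4,0.5,-1.5],[-37.7,4,0.5,-1.5],[-37.7,4,0.5,-1.5],[-37.7,4,0.5,-1.5],[-37.7,4,0.5,-1.5],[-37.7,4,0.5,-1.5],[-37.7,4,0.5,-1.5]]'
python3 - <<'E'
from h import *
o=bot.get_obs(); print(np.round(o['q'],2),o['eef_pos'])
c=cap('wrist'); save(c,'w3'); u,v=proj(c,[.5177,-.166,.18]); print(u,v,'foot',proj(c,list(o['eef_pos'][:2])+[o['eef_pos'][2]-.0387]))
for r in rings(c,u,v): print(r)
E
```

```text
t: 7.33
eef_pos: [0.5178, -0.1665, 0.3001]
tool_rot: [-0.0, 0.113, 0.994, -0.0]
contact_force: [0.3, -0.4, -0.8]
gripper_width: 0.219
grasp_force: 29.7
[ 0.81  0.28 -0.74  1.75  0.2   1.19  1.36] [ 0.51783186 -0.16646269  0.30008897]
276.5265662344114 199.21787713875048 foot (np.float64(276.05482650568047), np.float64(238.94290212715458))
(110, 0, 275.6, 198.3, np.float64(12.1), [516.8, -166.5])
(110, 1, 275.6, 198.3, np.float64(11.9), [516.8, -166.5])
(120, 0, 275.5, 198.2, np.float64(12.4), [516.8, -166.5])
(120, 0, 275.2, 198.4, np.float64(21.2), [516.9, -166.9])
(120, 1, 275.5, 198.2, np.float64(12.3), [516.8, -166.5])
(120, 1, 275.2, 198.4, np.float64(21.4), [516.9, -166.9])
(130, 0, 275.5, 198.2, np.float64(12.7), [516.7, -166.6])
(130, 0, 275.5, 198.2, np.float64(20.4), [516.7, -166.6])
(130, 1, 275.5, 198.2, np.float64(12.5), [516.7, -166.6])
(130, 1, 275.5, 198.2, np.float64(20.6), [516.7, -166.6])
(140, 0, 275.5, 198.2, np.float64(13.0), [516.7, -166.6])
(140, 0, 275.6, 198.2, np.float64(20.0), [516.7, -166.5])
(140, 1, 275.5, 198.2, np.float64(12.8), [516.7, -166.6])
(140, 1, 275.6, 198.2, np.float64(20.1), [516.7, -166.5])
```

View pics/w3.png

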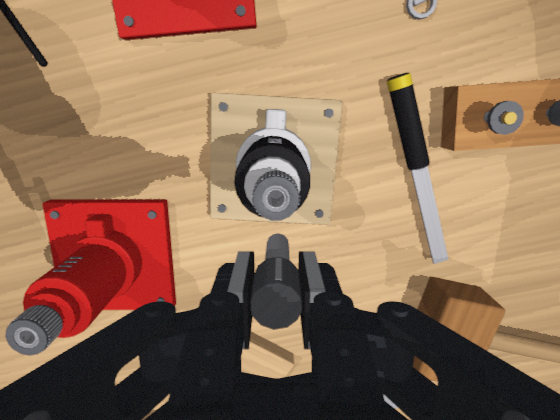

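The held cutter's foot is at (277,236) and the mouth at (276,198). The two mouth fits agree within 1 mm, and the difference suggests a camera bias of about 0.8 mm along tool x. Next I'll find where the shank sits relative to the TCP.

Run:
```python
from h import *
from scipy.optimize import least_squares
o=bot.get_obs(); e=np.array(o['eef_pos']); _,x,y,_=o['tool_rot']; X=np.array([x*x-y*y,2*x*y,0]); X/=np.linalg.norm(X); Y=np.array([X[1],-X[0],0])
c=load('wrist'); P=pts(c)-e; L=np.stack([P@X,P@Y,P[...,2]],-1)*1000
for lo,hi,r in((-37,-28,6),(-24,-12,6),(2,18,10)):
    m=(L[...,2]>lo)&(L[...,2]<hi)&(np.hypot(L[...,0],L[...,1])<14); 
    q=L[m]; 
    if len(q)<8: print(lo,len(q)); continue
    s=least_squares(lambda p:np.hypot(q[:,0]-p[0],q[:,1]-p[1])-r,[0,0],loss='soft_l1').x
    print(lo,hi,len(q),s,q.max(0),q.min(0))
d=c['depth']; m=(np.hypot(L[...,0],L[...,1])<14)&(L[...,2]<25)&(L[...,2]>-60); vv,uu=np.nonzero(m)
for r in range(vv.min(),vv.min()+16,2): k=uu[vv==r]; print(r,k.min(),k.max(),np.round(L[r,int(k.mean())],1))
```

```text
-37 -28 137 [-2.55165823  0.38223473] [  3.82757398   6.31320813 -28.1027506 ] [ -2.54272597  -5.26845052 -36.9977855 ]
-24 -12 225 [-2.51982471  0.18676896] [  3.90925037   5.91655785 -12.04920842] [ -1.77073679  -5.77255274 -23.98227059]
2 18 915 [-2.3673774  -0.16845297] [10.49500656  9.30240896 17.96395532] [-0.78506871 -9.808956    2.03588865]
233 277 278 [  3.9   0.5 -37.6]
235 271 283 [  3.3   0.5 -36. ]
237 269 285 [  3.8   0.5 -32.1]
239 268 287 [  3.6   0.5 -29.6]
241 267 287 [  3.6   0.5 -26.9]
243 266 287 [  3.2  -0.  -25.1]
245 266 288 [  3.9   0.5 -21. ]
247 266 288 [  3.9   0.5 -18.4]
```

```bash
python3 -m jog '[[0.35,-0.06,1,0],[0.35,-0.06,3,0],[0.35,-0.06,5,0],[0.35,-0.06,6.5,0],[0.35,-0.06,7.2,0],[0.35,-0.06,7.6,0],[0.35,-0.06,7.6,0],[0.35,-0.06,7.6,0],[0.35,-0.06,7.6,0]]'
python3 -m jog '[[0,0,0.1,0],[0,0,0.2,0],[0,0,0.3,0],[0,0,0.4,0],[0,0,0.5,0],[0,0,0.5,0]]'
python3 -m jog '[[0,0,0.1,0],[0,0,0.2,0],[0,0,0.3,0],[0,0,0.3,0]]'
```

```text
t: 8.13
eef_pos: [0.5151, -0.1666, 0.2253]
tool_rot: [0.001, 0.112, 0.994, -0.0]
contact_force: [0.1, 1.9, -0.3]
gripper_width: 0.22
grasp_force: 29.7
t: 8.63
eef_pos: [0.5143, -0.1665, 0.2191]
tool_rot: [-0.0, 0.112, 0.994, 0.0]
contact_force: [-0.4, 0.0, -1.6]
gripper_width: 0.224
grasp_force: 29.7
t: 8.97
eef_pos: [0.5143, -0.1665, 0.2161]
tool_rot: [-0.0, 0.112, 0.994, 0.0]
contact_force: [0.6, 0.4, -0.3]
gripper_width: 0.225
grasp_force: 29.7
```

```bash
python3 -m jog '[[0,0,0.1,0],[0,0,0.2,0],[0,0,0.3,0],[0,0,0.3,0]]'
python3 -m jog '[[0,0,0.1,0],[0,0,0.2,0],[0,0,0.2,0]]'
```

```text
t: 9.3
eef_pos: [0.5143, -0.1666, 0.2131]
tool_rot: [-0.0, 0.112, 0.994, 0.0]
contact_force: [0.1, -0.5, -0.5]
gripper_width: 0.22
grasp_force: 29.7
t: 9.55
eef_pos: [0.5143, -0.1665, 0.2111]
tool_rot: [-0.0, 0.112, 0.994, 0.0]
contact_force: [0.7, 0.6, -1.0]
gripper_width: 0.221
grasp_force: 29.7
```

The foot is 7.6 mm below the mouth with no contact, so it is inside the bore. I'll keep going gently.

```bash
python3 -m jog '[[0,0,0.15,0],[0,0,0.3,0],[0,0,0.45,0],[0,0,0.6,0],[0,0,0.6,0]]'
python3 -m jog '[[0,0,0.15,0],[0,0,0.3,0],[0,0,0.45,0],[0,0,0.6,0],[0,0,0.6,0]]'
python3 -m jog '[[0,0,0.1,0],[0,0,0.2,0],[0,0,0.3,0],[0,0,0.4,0],[0,0,0.4,0]]'
```

```text
t: 9.97
eef_pos: [0.5143, -0.1665, 0.2049]
tool_rot: [-0.0, 0.112, 0.994, 0.0]
contact_force: [-0.3, -0.7, -2.3]
gripper_width: 0.226
grasp_force: 29.7
t: 10.38
eef_pos: [0.5143, -0.1665, 0.199]
tool_rot: [-0.0, 0.112, 0.994, 0.0]
contact_force: [0.3, -0.5, -1.2]
gripper_width: 0.222
grasp_force: 29.7
t: 10.8
eef_pos: [0.5143, -0.1665, 0.1951]
tool_rot: [-0.0, 0.112, 0.994, 0.0]
contact_force: [0.1, 0.4, -1.0]
gripper_width: 0.223
grasp_force: 29.7
```

```bash
python3 -m jog '[[0,0,0.1,0],[0,0,0.2,0],[0,0,0.3,0],[0,0,0.3,0]]'
python3 -m jog '[[0,0,0.05,0],[0,0,0.1,0],[0,0,0.1,0]]'
python3 -m jog '[[0,0,0.03,0],[0,0,0.05,0],[0,0,0.05,0]]'
```

```text
t: 11.13
eef_pos: [0.5143, -0.1666, 0.1921]
tool_rot: [-0.0, 0.112, 0.994, 0.0]
contact_force: [-1.0, -0.2, -2.0]
gripper_width: 0.22
grasp_force: 29.7
t: 11.38
eef_pos: [0.5144, -0.1665, 0.1912]
tool_rot: [-0.0, 0.112, 0.994, -0.0]
contact_force: [-0.3, -0.0, -1.9]
gripper_width: 0.222
grasp_force: 29.7
t: 11.63
eef_pos: [0.5145, -0.1665, 0.1909]
tool_rot: [0.0, 0.112, 0.994, -0.0]
contact_force: [0.2, 0.1, -0.7]
gripper_width: 0.219
grasp_force: 29.7
```

```bash
for i in 1; do python3 -m jog '[[0,0,0.03,0],[0,0,0.05,0],[0,0,0.05,0]]'; done
python3 -m jog '[[0,0,0.03,0],[0,0,0.05,0],[0,0,0.05,0]]'
```

```text
t: 11.88
eef_pos: [0.5147, -0.1666, 0.1907]
tool_rot: [0.0, 0.112, 0.994, -0.0]
contact_force: [-0.6, 0.0, 2.8]
gripper_width: 0.216
grasp_force: 30.1
t: 12.13
eef_pos: [0.5149, -0.1666, 0.1906]
tool_rot: [0.001, 0.112, 0.994, -0.0]
contact_force: [-1.6, 0.4, 7.0]
gripper_width: 0.222
grasp_force: 30.5
```

It is home: the force rose to 7 N with the foot at z ≈ 0.152. I'll release, shift onto the spindle axis and descend around the nut.

```bash
python3 -m jog '[[0,0,-0.05,0],[0,0,-0.05,0],[0,0,-0.05,0],[0,0,-0.05,0],[0,0,-0.05,0],[0,0,-0.05,0],[0,0,-0.05,0],[0,0,-0.05,0],[0,0,-0.05,0],[0,0,-0.05,0]]' -1
python3 -m jog '[[-0.15,0,0,0],[-0.28,0,0,0],[-0.28,0,0.5,0],[-0.28,0,1,0],[-0.28,0,1.5,0],[-0.28,0,2,0],[-0.28,0,2.5,0],[-0.28,0,3,0],[-0.28,0,3.4,0],[-0.28,0,3.8,0],[-0.28,0,3.8,0],[-0.28,0,3.8,0]]'
python3 - <<'E'
from h import *
for n in('scene','top'):
    c=cap(n); P=pts(c); m=(P[...,2]>.2)&(P[...,2]<.225)&(np.hypot(P[...,0]-.517,P[...,1]+.167)<.03); print(n,m.sum(),P[m].mean(0) if m.any() else '')
c=cap('wrist'); P=pts(c); m=(P[...,2]>.205)&(P[...,2]<.222)&(np.hypot(P[...,0]-.517,P[...,1]+.167)<.016); print(P[m].mean(0),P[m].max(0)); save(c,'w4')
s=load('scene');u,v=proj(s,[.517,-.167,.18]);u,v=int(u),int(v);a=cv2.resize(s['pixels'][v-50:v+50,u-50:u+50],(400,400),interpolation=cv2.INTER_CUBIC)
im=np.hstack([a,cv2.resize(c['pixels'],(400,300))[:, :] if 0 else np.vstack([cv2.resize(c['pixels'],(400,300)),np.zeros((100,400,3),np.uint8)])]); cv2.imwrite('pics/c4.png',im[:,:,::-1])
E
```

```text
t: 12.97
eef_pos: [0.5144, -0.1665, 0.1903]
tool_rot: [0.0, 0.112, 0.994, -0.0]
contact_force: [-0.1, 0.8, -0.1]
gripper_width: 1.003
grasp_force: 0.0
t: 13.97
eef_pos: [0.5171, -0.1671, 0.1521]
tool_rot: [-0.0, 0.112, 0.994, 0.0]
contact_force: [-0.2, -0.5, -0.1]
gripper_width: 0.997
grasp_force: 0.0
scene 51 [ 0.52396559 -0.1657737   0.21080074]
top 0 
[ 0.51101179 -0.16536346  0.21268571] [ 0.52000633 -0.15671734  0.21645628]
```

View pics/c4.png

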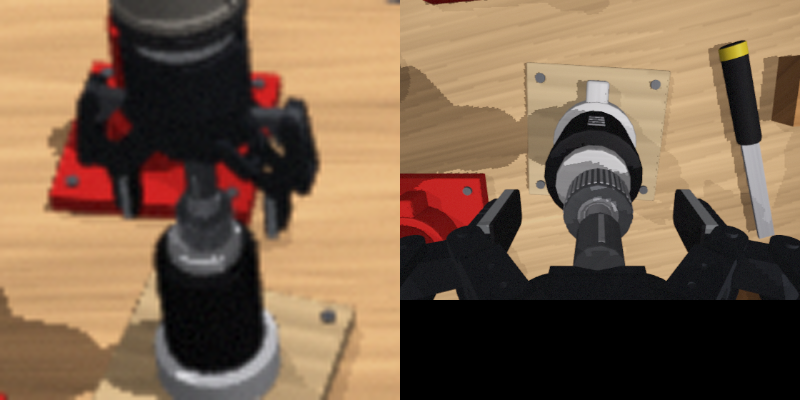

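The crops show the cutter standing upright in the collet with the open fingers either side of the nut. Now I'll close on the nut.

```bash
python3 -m jog '[[0,0,0,0],[0,0,0,0],[0,0,0,0],[0,0,0,0],[0,0,0,0],[0,0,0,0],[0,0,0,0],[0,0,0,0],[0,0,0,0],[0,0,0,0]]' 1 70
python3 -c "
from h import *;o=bot.get_obs();print(o['torque'],o['q'])"
```

```text
t: 14.95
eef_pos: [0.5173, -0.1668, 0.1528]
tool_rot: [0.0, 0.112, 0.994, -0.0]
contact_force: [-2.0, 1.4, 6.3]
gripper_width: 0.397
grasp_force: 69.3
[0.28302483 0.39795643 0.28798344] [ 0.74335365  0.43930597 -0.6863008   1.91065037  0.3479205   0.9119666
  1.23394666]
```

```bash
cat > tq.py <<'E'
from station import bot; import numpy as np
o=bot.get_obs(); _,x,y,_=o['tool_rot']; print('spin',round(-2*np.arctan2(y,x),3),'tz',round(o['torque'][2],3),'F',np.round(o['contact_force'],1),'q7',round(o['q'][6],3),'g',round(o['grasp_force'],1))
E
python3 tq.py
python3 -m jog '[[0,0,0,0.05],[0,0,0,0.1]]' >/dev/null; python3 tq.py
python3 -m jog '[[0,0,0,0.05],[0,0,0,0.1]]' >/dev/null; python3 tq.py
python3 -m jog '[[0,0,0,0.05],[0,0,0,0.1]]' >/dev/null; python3 tq.py
python3 -m jog '[[0,0,0,0.05],[0,0,0,0.1]]' >/dev/null; python3 tq.py
```

```text
spin -2.918 tz 0.288 F [-2.   1.4  6.3] q7 1.234 g 69.3
spin -2.816 tz 0.349 F [-3.4  1.2  5.8] q7 1.143 g 69.6
spin -2.715 tz 0.373 F [-2.1  1.9  5.1] q7 1.054 g 69.6
spin -2.615 tz 0.327 F [-2.   2.2  5.4] q7 0.965 g 69.6
spin -2.515 tz 0.338 F [-2.1  1.1  5.8] q7 0.875 g 69.6
```

The drag is a steady ~0.35 N m, so the nut is turning with the fingers. I'll use finer steps from here.

```bash
python3 -m jog '[[0,0,0,0.03],[0,0,0,0.06]]' >/dev/null; python3 tq.py
python3 -m jog '[[0,0,0,0.03],[0,0,0,0.06]]' >/dev/null; python3 tq.py
python3 -m jog '[[0,0,0,0.03],[0,0,0,0.06]]' >/dev/null; python3 tq.py
python3 -m jog '[[0,0,0,0.03],[0,0,0,0.06]]' >/dev/null; python3 tq.py
```

```text
spin -2.456 tz 0.37 F [-1.8  0.7  5.7] q7 0.822 g 69.6
spin -2.396 tz 0.377 F [-1.3  0.9  5.7] q7 0.769 g 69.6
spin -2.336 tz 0.437 F [-0.7  1.6  5. ] q7 0.715 g 69.6
spin -2.277 tz 0.375 F [-2.2  1.1  6.3] q7 0.661 g 69.8
```

```bash
python3 -m jog '[[0,0,0,0.04]]' >/dev/null; python3 tq.py
python3 -m jog '[[0,0,0,0.03]]' >/dev/null; python3 tq.py
python3 -m jog '[[0,0,0,0.03]]' >/dev/null; python3 tq.py
```

```text
spin -2.237 tz 0.427 F [-2.4  0.4  5.6] q7 0.625 g 69.8
spin -2.206 tz 0.446 F [-2.9  0.9  5. ] q7 0.598 g 69.9
spin -2.177 tz 0.437 F [-1.1  0.4  5.2] q7 0.571 g 70.0
```

```bash
for i in 1; do python3 -m jog '[[0,0,0,0.03]]' >/dev/null; python3 tq.py; python3 -m jog '[[0,0,0,0]]' >/dev/null; python3 tq.py; done
python3 -m jog '[[0,0,0,0.03]]' >/dev/null; python3 tq.py; python3 -m jog '[[0,0,0,0]]' >/dev/null; python3 tq.py
python3 -m jog '[[0,0,0,0]]' >/dev/null; python3 tq.py; python3 -m jog '[[0,0,0,0]]' >/dev/null; python3 tq.py
```

```text
spin -2.147 tz 0.483 F [-1.9  1.3  4.7] q7 0.545 g 70.0
spin -2.147 tz 0.361 F [-2.2  0.4  4.5] q7 0.544 g 69.4
spin -2.118 tz 0.473 F [-2.6  1.5  5.6] q7 0.519 g 70.1
spin -2.117 tz 0.327 F [-1.4  1.3  5.2] q7 0.517 g 69.6
spin -2.118 tz 0.339 F [-2.1  1.6  4.8] q7 0.518 g 69.4
spin -2.118 tz 0.316 F [-1.4  0.9  5.1] q7 0.519 g 69.4
```

```bash
python3 -m jog '[[0,0,0,0.03]]' >/dev/null; python3 tq.py
python3 -m jog '[[0,0,0,0.03]]' >/dev/null; python3 tq.py
python3 -m jog '[[0,0,0,0.02]]' >/dev/null; python3 tq.py
```

```text
spin -2.088 tz 0.577 F [-2.   1.6  4.7] q7 0.492 g 70.2
spin -2.057 tz 0.6 F [-2.6  0.5  6. ] q7 0.464 g 70.3
spin -2.037 tz 0.523 F [-0.6  1.1  5.2] q7 0.446 g 70.3
```

The torque is about 0.2 N m above the drag, roughly 0.3 rad past touching, which is snug. I'll let go, rise and check.

```bash
python3 -m jog '[[0,0,0,0],[0,0,0,0],[0,0,0,0],[0,0,0,0],[0,0,0,0],[0,0,0,0],[0,0,0,0],[0,0,0,0]]' -1
python3 -m jog '[[0,0,-1,0],[0,0,-2,0],[0,0,-4,0],[0,0,-6,0],[0,0,-9,0],[0,0,-12,0],[0,0,-13,0],[0,0,-13,0],[0,0,-13,0],[0,0,-13,0]]'
python3 - <<'E'
from h import *
c=cap('wrist'); save(c,'w5'); P=pts(c)
m=(P[...,2]>.19)&(P[...,2]<.23)&(np.hypot(P[...,0]-.5172,P[...,1]+.1668)<.016); q=P[m]; t=q[q[:,2]>.213]
print(m.sum(),np.percentile(q[:,2],98),np.median(t,0),cv2.minEnclosingCircle(t[:,:2].astype(np.float32)))
E
```

```text
t: 17.95
eef_pos: [0.5171, -0.1672, 0.1523]
tool_rot: [-0.0, 0.525, 0.851, 0.0]
contact_force: [-0.4, -0.5, -0.1]
gripper_width: 0.997
grasp_force: 0.0
t: 18.78
eef_pos: [0.5163, -0.1671, 0.2813]
tool_rot: [-0.001, 0.525, 0.851, -0.0]
contact_force: [-0.2, 0.4, 0.4]
gripper_width: 0.997
grasp_force: 0.0
1051 0.216021387348252 [ 0.51731435 -0.16706675  0.21475729] ((0.5173295140266418, -0.16749201714992523), 0.010287417098879814)
```

View pics/w5.png

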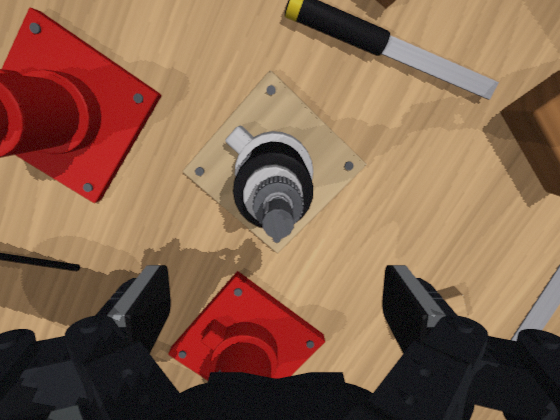

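The cutter's head, at (278,225), stands upright over the collet with its top at 216 mm, so it is fully home. The gripper is clear.

```bash
python3 -c "
from station import bot; print(bot.hand_in())"
```

```text
the job is handed in; nothing more can be done
None
```

The straight cutter is fully home in the collet, the nut is turned to about 0.2 N m above its free drag (judged snug), the gripper is clear, and the job was handed in at about 19 s; no verdict was returned.

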